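# Open the coin case in the finds room

## Task

Open the coin case for study: press the orange snap tab fully in so that it stays down, then gently push the blue cover by its rib off its seat over the coins, along its guides, until it lies flat and wholly on the white bed. Use only the fingertips or the outside of the fingers: do not squeeze or lift the cover, do not push it over the bed's far end, and leave everything else on the table alone.

Things in the scene. Friction and masses are not known exactly. Their poses are not given: they have to be found in the camera images.
- case: Grey coin case fixed to the table; it spans x -60 to +214 mm, y -54 to +54. Origin: on the table under the centre of the seat that holds the coins; z up. +x is the way the cover slides off. Two side ledges, tops 30 mm high, carry the cover all the way along, inside guide walls 37 mm high. The tab's grey housing, 40 x 46 mm, 28 mm high, stands beside it at x +58, y +77.
- seat (a point): Centre of the seat, 30 mm above the case's origin, at the cover's underside. Six coins lie below it. Over the seat (case x -60 to +55 mm) dark lips, tops 42 mm high, overhang the cover's long edges, 82 mm apart; a rear stop at case x -60 to -53 is 36 mm high.
- bed (a point): Centre of the white parking bed, 140 mm from the case's origin along the case's +x, 30 mm above the table. The bed is 146 mm long (x), open at its far end with no stop; the cover is wholly on it while the cover's origin is within 23 mm of this point along x.
- cover: Loose blue cover, about 0.1 kg: plate 100 (its x) x 90 x 6 mm, 1.5 mm side gaps. Origin: centre of its underside; axes parallel to the case's. Shut, its origin lies within 2 mm of the case's in x and 30 mm above the table. A rib 8 mm thick (x), 50 mm wide (y), 6 to 27 mm above the underside, stands across it at x -38. It slides with under 3 N and stops where it is left.
- rib_back (a point): Middle of the rear (-x) face of the cover's rib, 42 mm behind the cover's origin and 17 mm above its underside: the place to push on, towards the case's +x.
- snap_tab (a joint): How far the orange snap tab is pressed in (m): at most 0.002 at the start, 0.014 fully in, at a hard stop. It goes straight down, resists with about 4 N all the way, and stays where it is left. Out, its orange lug (case x +54 to +62 mm) stands 9 mm above the ledges and blocks the cover; fully in, the lug is 5 mm below the cover's underside.
- tab_top (a point): Centre of the top of the orange tab's press pad (28 mm in x by 30 mm in y), which goes down with the tab: 52 mm above the table when out, 38 mm fully in.
- loupe: Black standing loupe, 36 mm across, 40 mm high, beside the case. Origin: centre of its underside. Leave it alone.
- brush: Brush, 160 mm long, lying beside the case. Leave it alone.
- vial: Small amber jar, 32 mm across, 55 mm high, beside the case on the tab's side. Origin: centre of its underside. Leave it alone.
- finds_tray: White open tray, 200 x 150 x 55 mm. Origin: centre of its underside. Leave it alone.
- sherd: Terracotta potsherd, about 60 mm, lying in the white tray. Leave it alone.
- scale_bar: White and black photo scale bar, 30 x 150 x 5 mm, flat on the table. Leave it alone.
- rinse_bottle: White bottle with a red cap, 60 mm across, 150 mm high. Origin: centre of its underside. Leave it alone.
Things that resemble listed ones, but are neither listed nor needed, are in the scene too. There is more than one size of the cover; the job needs the smallest.

How it is judged (in metres and radians):
On the way, in this order (a step that is already met when the one before it is completed fails the run):
1. the snap tab is pressed in while the cover is still on its seat (value of joint snap_tab above 0.0115 m and x of cover in the frame of case below 0.012 m), for 0.2 s.
2. the cover has been pushed off its seat onto the white bed (x of cover in the frame of case between 0.106 and 0.172 m and z of cover in the frame of case between 0.026 and 0.034 m and angle between cover's own z axis and vertical below 0.06 rad), for 0.2 s.
At the end, for the whole second after the job is handed in: The snap tab is in (more than 11.5 mm of its 14 mm); the cover lies flat (within 0.06 rad) and at rest on the bed's ledges, its origin 106 to 172 mm from the case's origin along the case's +x and 26 to 34 mm above the table (all of step 2 and value of joint snap_tab above 0.0115 m and linear speed of cover below 0.01 m/s); the robot touches nothing.
It fails at once if the cover is lifted (more than 10 mm) (z of cover in the frame of case above 0.04 m).
It fails at once if the cover is squeezed or shoved with more than 30 N (contact force between the fingers and cover above 30 N).
It fails at once if another thing on the table (loupe, brush, vial, tray, potsherd, scale bar or bottle) is moved more than 15 mm (distance of any of loupe, brush, vial, finds_tray, sherd, scale_bar, rinse_bottle from where it was at the start of the episode above 0.015 m).
It also fails if it takes over 40 s, if anything falls off the work surface, if the arm or the gripper's body presses on something with over 40 N, if the wrist force passes 120 N, or if a joint passes its speed limit or range.

## Robot

A 6-joint arm with a two-finger parallel gripper is mounted at the origin on the work surface. World frame = base frame: x ahead of the robot, y to its left, z up, the work surface at z = 0. Lengths are in m, angles in degrees, forces in N, time in s.
With the tool pointing down it reaches from about 0.375 to 0.75 m from the base axis. Payload 9 kg.
Tool frame: the origin (TCP) lies where the fingers leave the gripper's body, on its centre line; the fingertips stand 73 mm ahead of it and the grasp point (between the pads) lies 54 mm ahead of it (robot.tip_reach is the distance from the TCP to the fingertips, in m); z points along the fingers, y is the direction in which the jaws open and shut (so a half turn about z gives the same grasp; the last joint's range is limited). The gripper opens to 85 mm and grips with 20 to 120 N. Pads are 22 mm wide; open, the fingers measure 114 mm over their backs; the gripper's body (76 mm by 85 mm) begins 54 mm behind the grasp point. The pads swing forward as they close: fully open they stand 13 mm farther back than shut.
Start: joints at [62.756, 5.964, 5.575, 89.605, 0, 77.527], TCP at [0.153, 0.58, 0.304] pointing down, gripper open.
Joint ranges: [-171.21, 171.21], [-48.23, 106.86], [-62.78, 66.21], [-105.2, 120.99], [-86.42, 89.51], [-180, 180]. Speed limits (degrees/s): [127.2, 127.2, 147.25, 180, 180, 180].

## Interface

Orientations are given as [roll, pitch, yaw] about the fixed x, y, z axes, in that order (R = Rz(yaw) Ry(pitch) Rx(roll)).
In Python, from plant import robot gives the robot as it stands. Calls block until the motion is done:
- robot.move_pose(position, orientation): joint-space move of the TCP to a pose.
- robot.line_to(position, vel=0.15, rotation=None, guard=None): straight line of the TCP; rotation=None keeps the orientation; vel is the mean speed in m/s. With guard (N) it stops when the force on the tool has changed by that much, and returns True; else False.
- robot.goto_joints(angles): joint-space move.
- robot.set_gripper(opening): finger opening in m; the grip force is fixed at half the most; returns when the fingers have stopped.
- robot.pause(seconds).
- robot.ik(position, orientation): joint angles nearest the present ones, or None.
- robot.observe(): the state.
- robot.grab_frame(name): name is "side" or "top" or "wrist"; returns the picture (400x640x3 uint8, blue, green, red); there is no depth.
- robot.get_calibration(name): a dict with "vertical_fov" (degrees; the focal length in pixels is half the picture's height over the tangent of half this angle, whatever the lens; pixels are square), "cx", "cy" (the principal point, pixels), "k1" (the pictures are not rectified: a ray, as slopes to the right and down, at radius r is drawn at 1 + k1 r^2 times it, then the intrinsics apply), "rvec" (rotation vector, rad) and "tvec" (3), from world to camera coordinates, as OpenCV has them. Camera axes: x right, y down, z forward; pixel columns grow to the right and rows downward; lengths in m; the calibration is good to about 2 mm. A picture is of the moment at which its call begins: read the wrist's pose just before it. get_calibration takes no time and is no camera call; for the wrist camera it gives the pose at the moment of the call.
A pose or a line that the arm cannot do raises robot.IKError and nothing moves.
- robot.job_done(): hands the job in, once; it reports no verdict.
The state is a dict: "time": time; "q": joint angles; "qvel": joint speeds; "joint_torque": joint torques, N m; "tool_pos": TCP position; "tcp_rot": TCP orientation; "ft_force": force on the tool from outside, world axes, zero at the start; "torque": the same for the moment, N m; "gripper_width": finger opening in m.
Only numpy, scipy, OpenCV 4.12 (cv2) and the standard library are available. Lean on these libraries where they do the work, as an engineer would, in place of code of your own. Each camera call takes 0.05 s, during which the arm holds its last target. There are 200 camera calls.

## Working session

There is one attempt and no reset: what is moved stays moved. The work goes in short steps, each a Python script; the robot and the scene stay as the last script left them, time stands still between calls to the robot, and variables do not carry over. Pictures are saved under pics/ and viewed, about 8 in all and at most 12, crops included, and the job is handed in when it is done.

```bash
ls; mkdir -p pics; python3 - <<'E'
from plant import robot
import cv2,json
for n in("top","side"):
    f=robot.grab_frame(n); cv2.imwrite(f"pics/{n}0.png",f); print(n,robot.get_calibration(n))
print(robot.observe()); print(robot.tip_reach)
E
```

```text
pics
top {'vertical_fov': 48.26639708197196, 'cx': 323.66928588332826, 'cy': 208.99219218235618, 'k1': -0.07115371067416919, 'rvec': array([ 2.17625321, -2.17057004,  0.10885325]), 'tvec': array([-0.05687732,  0.50424574,  1.28005268])}
side {'vertical_fov': 50.563635304670015, 'cx': 322.8745439842892, 'cy': 194.86902730849434, 'k1': 0.011462452245380525, 'rvec': array([ 2.14134589, -0.68055003,  0.31863793]), 'tvec': array([-0.45503982,  0.20807793,  1.00024737])}
{'time': 0.1, 'q': array([6.27546902e+01, 5.99351370e+00, 5.53143386e+00, 8.96062188e+01,
       1.17119769e-03, 7.75280774e+01]), 'qvel': array([-0.0649482 , -0.07872211,  0.01767118,  0.03543535,  0.04283605,
       -0.02811374]), 'joint_torque': array([ 6.13599579e-03, -5.58212721e+01,  5.04717636e+01,  1.30043447e-02,
       -2.52956097e-04,  1.00137140e-05]), 'tool_pos': array([0.1528657 , 0.57996945, 0.30321647]), 'tcp_rot': array([-1.79933566e+02, -1.58934141e-02,  1.65226603e+02]), 'ft_force': array([ 0.21635327, -0.01207994,  0.02386447]), 'torque': array([ 0.02056143, -0.01430281,  0.04184129]), 'gripper_width': 0.08495517447082906}
0.0726
```

View pics/top0.png

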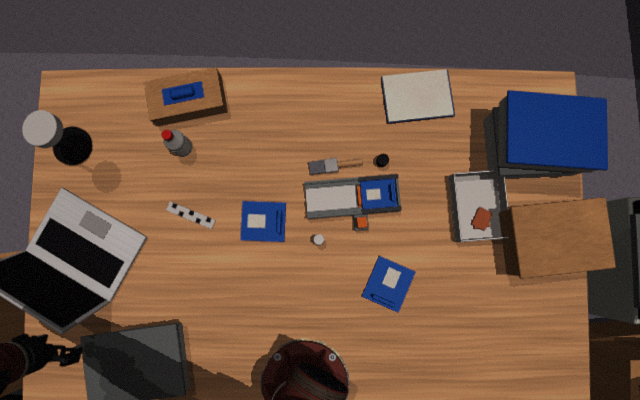

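View pics/side0.png

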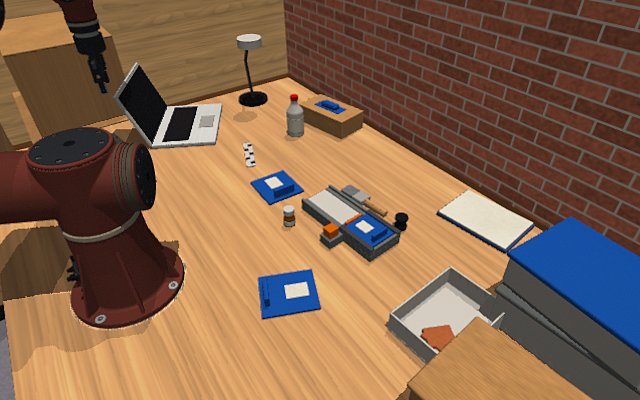

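Top view: the case lies at about (352,198), with its white bed on the left so case +x points to image left. The orange tab is at (361,223). Candidate blue covers are (379,194) in the case, (264,221) and (388,284) loose on the table, and (182,93) on the wooden box. I choose (379,194): it is the only one on a seat and is the smallest.

```bash
cat > h.py <<'E'
import numpy as np, cv2
from plant import robot
def K(c):
    f=200/np.tan(np.radians(c["vertical_fov"])/2); return np.array([[f,0,c["cx"]],[0,f,c["cy"]],[0,0,1.]])
def pose(c):
    R=cv2.Rodrigues(np.array(c["rvec"]))[0]; return R,-R.T@np.array(c["tvec"])
def toplane(c,px,z):
    # (model: distorted = undist*(1+k1 r^2), r undistorted: OpenCV's)
    n=cv2.undistortPoints(np.array(px,float).reshape(-1,1,2),K(c),np.array([c["k1"],0,0,0,0.])).reshape(-1,2)
    R,o=pose(c); d=np.c_[n,np.ones(len(n))]@R
    return o+d*((z-o[2])/d[:,2])[:,None]
def proj(c,P):
    return cv2.projectPoints(np.array(P,float).reshape(-1,1,3),np.array(c["rvec"]),np.array(c["tvec"]),K(c),np.array([c["k1"],0,0,0,0.]))[0].reshape(-1,2)
def mask(f,col):
    h=cv2.cvtColor(f,cv2.COLOR_BGR2HSV)
    lo,hi={"blue":((100,120,40),(130,255,255)),"orange":((5,190,120),(18,255,255))}[col]
    return cv2.inRange(h,lo,hi)
def blobs(m,amin=20):
    n,l,s,c=cv2.connectedComponentsWithStats(m)
    return [(s[i],c[i],l==i) for i in range(1,n) if s[i][4]>=amin]
E
python3 - <<'E'
from h import *
f=cv2.imread("pics/top0.png"); c=robot.get_calibration("top")
for col,z in(("blue",.036),("orange",.05)):
    for s,ce,m in blobs(mask(f,col),15):
        r=cv2.minAreaRect(np.argwhere(m)[:,::-1].astype(np.float32))
        b=toplane(c,cv2.boxPoints(r),z); print(col,s,ce.round(1),toplane(c,[ce],z).round(3),np.linalg.norm(b[1]-b[0]).round(3),np.linalg.norm(b[2]-b[1]).round(3))
cw=robot.get_calibration("wrist");R,o=pose(cw);print("wrist cam",o,R[2],cw["vertical_fov"])
print(toplane(c,[[305,188],[307,218],[399,210],[398,176]],.037).round(3))
print("loupe,vial,brush",toplane(c,[[382,160],[318,240],[323,167],[362,162]],.03).round(3))
E
```

```text
blue [162  82  42  23 624] [182.5  92.8] [[0.853 0.37  0.036]] 0.123 0.05
blue [ 507   91  101   79 7226] [556.7 130.3] [[ 0.744 -0.759  0.036]] 0.225 0.335
blue [360 178  37  32 809] [379.2 193.4] [[ 0.549 -0.217  0.036]] 0.102 0.084
blue [ 241  202   45   40 1381] [264.2 221.1] [[0.468 0.116 0.036]] 0.112 0.125
blue [ 362  256   53   56 1454] [387.6 284.8] [[ 0.286 -0.239  0.036]] 0.125 0.113
orange [357 186   4  21  49] [358.8 195.9] [[ 0.54  -0.156  0.05 ]] 0.007 0.058
orange [357 217  10  11  89] [361.7 222.1] [[ 0.465 -0.164  0.05 ]] 0.026 0.028
wrist cam [0.08256707 0.59933462 0.37484715] [ 0.27583894 -0.07384148 -0.95836335] 60.73904494275556
[[ 0.564 -0.001  0.037]
 [ 0.477 -0.007  0.037]
 [ 0.501 -0.274  0.037]
 [ 0.601 -0.273  0.037]]
loupe,vial,brush [[ 0.649 -0.227  0.03 ]
 [ 0.414 -0.039  0.03 ]
 [ 0.628 -0.053  0.03 ]
 [ 0.643 -0.168  0.03 ]]
```

```bash
cat >> h.py <<'E'
O=np.array([.549,-.217]); YAW=95.
def case(x,y,z,O=O,yaw=YAW):
    a=np.radians(yaw); return np.array([O[0]+x*np.cos(a)-y*np.sin(a),O[1]+x*np.sin(a)+y*np.cos(a),z])
E
python3 - <<'E'
from h import *
robot.set_gripper(0.0)
robot.move_pose(case(.06,.03,.27),[180,0,YAW]); robot.pause(.3)
c=robot.get_calibration("wrist"); f=robot.grab_frame("wrist"); o=robot.observe()
import pickle; pickle.dump(c,open("w1.pkl","wb")); cv2.imwrite("pics/w1.png",f)
print(o["time"],o["tool_pos"],o["tcp_rot"],o["gripper_width"],o["ft_force"])
for col,z in(("blue",.036),("orange",.05)):
    for s,ce,m in blobs(mask(f,col),60): print(col,s,ce.round(1),toplane(c,[ce],z).round(4))
E
```

```text
4.1167 [ 0.51392892 -0.15970023  0.26998343] [-1.79998691e+02 -9.58433660e-04  9.50147100e+01] 0.00015222840422661322 [ 0.21448675 -0.45760108 -0.61736847]
blue [  32  156  149  142 9901] [103.2 226.9] [[ 0.3036 -0.2265  0.036 ]]
blue [ 313  185   89  100 5228] [361.6 225.2] [[ 0.5541 -0.2019  0.036 ]]
orange [252 167  33  29 935] [268.1 180.8] [[ 0.4651 -0.1624  0.05  ]]
```

View pics/w1.png

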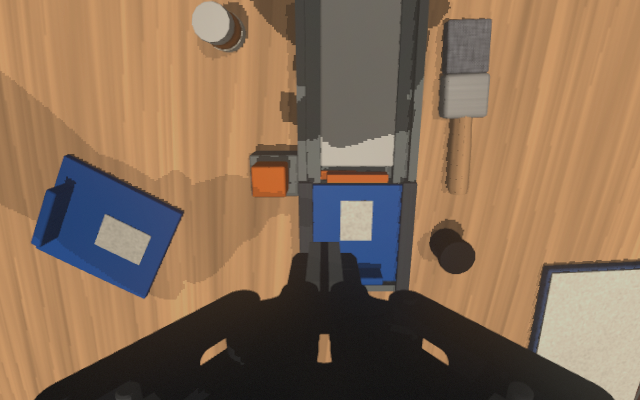

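The wrist view confirms the choice. The small cover sits at (357,232) under the lips, with its rib at (370,272), the orange lug at (357,178) and the pad at (268,180). Next I fit the axis and origin from these.

```bash
python3 - <<'E'
from h import *
import pickle
f=cv2.imread("pics/w1.png"); c=pickle.load(open("w1.pkl","rb"))
m=mask(f,"blue"); m[:,:300]=0
rows=range(190,236,3); L=[[np.flatnonzero(m[r])[0],r] for r in rows]; R=[[np.flatnonzero(m[r])[-1]+1,r] for r in range(190,280,4)]
for n,p in(("L",L),("R",R)):
    P=toplane(c,p,.038); v=cv2.fitLine(P[:,:2].astype(np.float32),cv2.DIST_HUBER,0,.01,.01).ravel()
    print(n,np.degrees(np.arctan2(v[1],v[0]))%180,v[2:],P[0].round(4),P[-1].round(4))
# front edge of cover
T=[[x,np.flatnonzero(m[:,x])[0]] for x in range(325,398,4)]
P=toplane(c,T,.036); v=cv2.fitLine(P[:,:2].astype(np.float32),cv2.DIST_HUBER,0,.01,.01).ravel(); print("front",np.degrees(np.arctan2(v[1],v[0]))%180,P.mean(0))
o=mask(f,"orange")
for s,ce,b in blobs(o,20): print(s,ce, np.round(toplane(c,[[s[0],s[1]],[s[0]+s[2],s[1]]],.052),4))
h=cv2.cvtColor(f,cv2.COLOR_BGR2HSV)
g=f[155:215,235:420]; t=cv2.resize(g,None,fx=4,fy=4,interpolation=cv2.INTER_NEAREST); cv2.imwrite("pics/c1.png",t)
E
```

```text
L 94.57222 [ 0.5067333  -0.19257489] [ 0.505  -0.1706  0.038 ] [ 0.5085 -0.2152  0.038 ]
R 95.5192 [ 0.5899193 -0.2019085] [ 0.5869 -0.1632  0.038 ] [ 0.5952 -0.2544  0.038 ]
front 5.111677 [ 0.54880886 -0.16238339  0.036     ]
[252 167  33  29 935] [268.14331551 180.83957219] [[ 0.4509 -0.1508  0.052 ]
 [ 0.4794 -0.1483  0.052 ]]
```

View pics/c1.png

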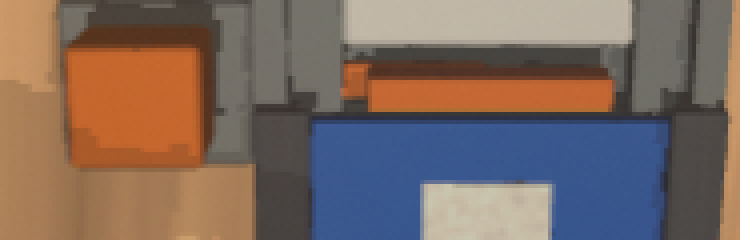

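```bash
sed -i 's/^O=.*/O=np.array([.5497,-.2122]); YAW=95.1/' h.py; python3 - <<'E'
from h import *
p=np.array([.4662,-.1622]); t=robot.tip_reach
robot.line_to([*p,t+.07],vel=.2,rotation=[180,0,YAW]); robot.pause(.2)
print(robot.observe()["time"],robot.observe()["tool_pos"]-[0,0,t],robot.observe()["ft_force"])
g=robot.line_to([*p,t+.032],vel=.02,guard=14)
o=robot.observe();print(g,o["tool_pos"]-[0,0,t],o["ft_force"]); robot.pause(.1); print(robot.observe()["ft_force"])
robot.line_to([*p,t+.09],vel=.15); print(robot.observe()["time"])
robot.line_to([*case(-.02,.0,t+.12)],vel=.25); robot.pause(.2)
c=robot.get_calibration("top"); f=robot.grab_frame("side"); cv2.imwrite("pics/s2.png",cv2.resize(f[170:270,280:430],None,fx=4,fy=4))
E
```

```text
5.15 [ 0.4670215  -0.16255352  0.07121949] [ 0.33134245  1.06109801 -0.15962239]
True [ 0.46618315 -0.1622192   0.03787832] [-1.76212884  1.46560542  6.60313556]
[-2.90623596  1.92975116  8.17073132]
7.2083
```

View pics/s2.png

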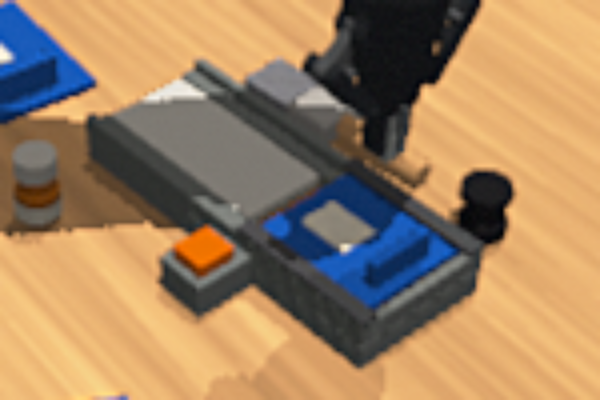

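The press stopped with the tip at 37.9 mm, against the stated hard stop of 38 mm. The side crop shows the pad low on its housing at (205,250), and the lug is gone from in front of the cover. Now the push.

```bash
python3 - <<'E'
from h import *
t=robot.tip_reach
def rep(n,g=None):
    o=robot.observe(); d=o["tool_pos"]; a=np.radians(YAW); r=d[:2]-O
    print(n,g,round(o["time"],2),"case x %.4f y %.4f"%(r@[np.cos(a),np.sin(a)],r@[-np.sin(a),np.cos(a)]),"tip z %.4f"%(d[2]-t),o["ft_force"].round(1))
robot.line_to(case(-.072,0,t+.12),vel=.2); robot.pause(.1)
g=robot.line_to(case(-.072,0,t+.046),vel=.08,guard=10); robot.pause(.3); rep("down",g)
if not g:
    g=robot.line_to(case(-.03,0,t+.046),vel=.03,guard=12); rep("first",g)
    if not g:
        g=robot.line_to(case(.060,0,t+.046),vel=.05,guard=12); rep("push",g)
f=robot.grab_frame("top"); c=robot.get_calibration("top"); cv2.imwrite("pics/t3.png",cv2.resize(f[150:260,280:420],None,fx=5,fy=5))
f=robot.grab_frame("side"); cv2.imwrite("pics/s3.png",cv2.resize(f[160:280,270:430],None,fx=4,fy=4))
E
```

```text
down False 9.95 case x -0.0721 y -0.0001 tip z 0.0463 [-0.2  0.8  0.3]
first False 11.5 case x -0.0301 y -0.0000 tip z 0.0460 [-0.5 -0.1  0.7]
push False 13.45 case x 0.0599 y 0.0000 tip z 0.0460 [0.1 0.3 0.3]
```

View pics/s3.png

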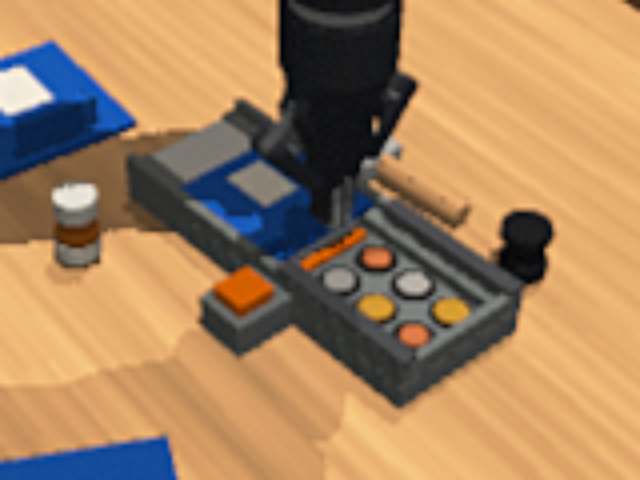

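The coins are exposed and the cover is ahead of the fingers, near the bed. I'll push 22 mm further, back off, rise and measure.

```bash
python3 - <<'E'
from h import *
t=robot.tip_reach
print(robot.line_to(case(.082,0,t+.046),vel=.04,guard=12))
robot.line_to(case(.055,0,t+.046),vel=.1); robot.line_to(case(.055,0,t+.12),vel=.15)
robot.line_to(case(.1,.0,.29),vel=.25); robot.pause(.3)
c=robot.get_calibration("wrist"); f=robot.grab_frame("wrist"); cv2.imwrite("pics/w4.png",f)
m=mask(f,"blue"); m[:,:230]=0; a=np.radians(YAW); A=np.array([[np.cos(a),np.sin(a)],[-np.sin(a),np.cos(a)]])
for s,ce,b in blobs(m,200):
    print(s,ce)
    for x in np.linspace(s[0]+12,s[0]+s[2]-12,5).astype(int): 
        r=np.flatnonzero(b[:,x])[0]; print("front edge", (A@(toplane(c,[[x,r]],.036)[0,:2]-O)).round(4))
print(robot.observe()["time"])
E
```

```text
False
[ 275   82   99  106 7721] [326.67711436 137.14648362]
front edge [0.1858 0.0345]
front edge [0.184  0.0182]
front edge [0.1858 0.001 ]
front edge [ 0.1858 -0.0162]
front edge [ 0.1859 -0.0334]
16.2417
```

View pics/w4.png

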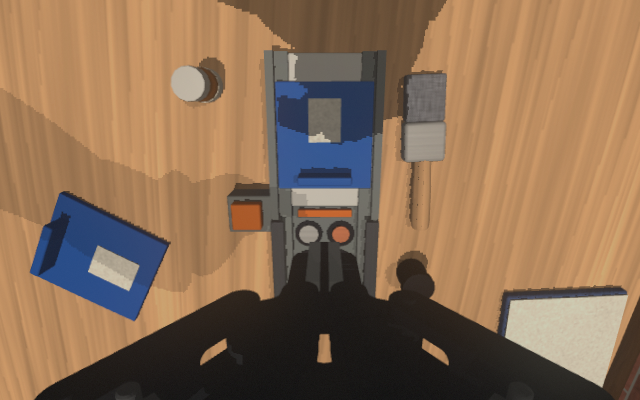

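The wrist view shows the cover at (325,135), straight between the guides and behind the far end. White bed shows beyond both ends of the cover, and the robot is clear of everything. Its front edge is at case x 185 to 186 mm, so its origin is at about 136 mm, inside the 106 to 172 mm window.

```bash
python3 -c "
from plant import robot
robot.job_done(); print(robot.observe()['time'])"
```

```text
the job is handed in; nothing more can be done
the job is handed in; nothing more can be done
```

The coin case is open and the job is handed in, at about 16 s on the robot's clock. No verdict is reported.

- **Tab:** I pressed the orange tab with the closed fingertips until they met the hard stop at 37.9 mm, against 38 mm stated. I did not measure the pad's height again afterwards, but the cover slid over the lug without catching.
- **Cover:** I pushed it by its rib with the fingertips at 46 mm. The 12 N stop never triggered during the push. The last wrist picture puts the cover's front edge at case x 184 to 186 mm, so its origin is at about 136 mm. It looks straight between the guides with bed showing at both ends. Its height and tilt were judged by eye only.
- **Surroundings:** The loupe, brush and vial look undisturbed in the last picture, and the arm ended about 0.2 m above the case, touching nothing. The tray, potsherd, scale bar and bottle were well away from the arm's path, and I did not check them again at the end.

No check failed. The largest disagreements were about 5 mm in the case's position between the coarse overhead estimate and the wrist camera, and 2 to 3 mm at the tab. I used the wrist figures.

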